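# Back off the clamp wheel and open the stop slide

## Robot

A 6-joint arm with a two-finger parallel gripper is mounted at the origin on the work surface. World frame = base frame: x ahead of the robot, y to its left, z up, the work surface at z = 0. Lengths are in mm, angles in rad, forces in N, time in s.
With the tool pointing down it reaches from about 400 to 825 mm from the base axis. Payload 7 kg.
Tool frame: the origin (TCP) lies midway between the tips of the shut fingers; the grasp point (between the pads) lies 19 mm behind it; z points along the fingers, y is the line along which they close (so a half turn about z gives the same grasp; the last joint's range is limited). The gripper opens to 88 mm and grips with 3 to 60 N. Pads are 19 mm wide; open, the fingers measure 130 mm over their backs; the gripper's body (78 mm by 193 mm) begins 47 mm behind the grasp point.
Start: joints at [-0.915, 0.359, 0.012, 0, -1.224, -0.288], TCP at [242.678, -629.843, 226.561] pointing down, gripper open.
Joint ranges: [-3.07, 3.07], [-1.43, 2.12], [-1.02, 1.25], [-3.03, 1.67], [-3.05, -0], [-3.03, 3.03]. Speed limits (rad/s): [2.39, 2.39, 3.01, 3.14, 3.14, 3.14].

## Interface

Orientations are given as a unit quaternion [x, y, z, w].
In Python, from plant import move_ptp, line_to, move_joints, move_gripper, pause, solve_ik, camera, get_calibration, Unreachable, close_job, find_in, masks_of, current_t, current_joint_pos, current_qvel, current_tau, current_tcp_pos, current_eef_rot, current_contact_force, current_moment, current_width, current_finger_force gives the robot as it stands. Calls block until the motion is done:
- move_ptp(position, orientation): joint-space move of the TCP to a pose.
- line_to(position, velocity=150, ori=None): straight line of the TCP; ori=None keeps the orientation; velocity is the mean speed in mm/s.
- move_joints(angles): joint-space move.
- move_gripper(opening, force=None): finger opening in mm; force is the grip in N (None keeps the last); returns when the fingers have stopped.
- pause(seconds).
- solve_ik(position, orientation): joint angles nearest the present ones, or None.
- camera(name): name is "side" or "top" or "wrist"; returns the picture (400x640x3 uint8, red, green, blue); there is no depth.
- get_calibration(name): a dict with "fx", "fy", "cx", "cy" (pixels), "distortion" ([k1, k2, p1, p2, k3] as OpenCV has them; the pictures are not rectified), "view" (4x4, takes a point from world to camera coordinates); the wrist camera has in their place "T_tool_cam" (4x4, takes a point from camera to tool coordinates, whose origin is the TCP and whose axes are the flange's). Camera axes: x right, y up, looking along -z (the intrinsics and any distortion apply to the point x, -y, -z); pixel columns grow to the right and rows downward; lengths in mm; the calibration is good to about 2 mm. A picture is of the moment at which its call begins: read the wrist's pose just before it. get_calibration takes no time and is no camera call.
A pose or a line that the arm cannot do raises Unreachable and nothing moves.
- close_job(): hands the job in; it is judged then, once.
Trained networks look in the newest picture that a camera, given by its name, has taken for a name from the list of things; names that differ only in an ending like _2 or _b are one class to them, and where a whole thing is asked for, a point or a joint stands for the part that bears it (a point fixed in the world has none). Each returns a list of dicts, best first, with "conf" (0 to 1); they miss things now and then, are a little off and sometimes report something else, mostly with a low value. They report only what shows in the picture. A call takes as long as a camera call.
- find_in(camera, target): "point" ([column, row] in pixels, amid what is visible of it).
- masks_of(camera, target): "mask" (400x640 bool, what is visible of it) and "point" ([column, row] in pixels, amid what is visible of it).
Readings, each from a call of its own:
- current_t(): time.
- current_joint_pos(): joint angles.
- current_qvel(): joint speeds.
- current_tau(): joint torques, N m.
- current_tcp_pos(): TCP position.
- current_eef_rot(): TCP orientation.
- current_contact_force(): force on the tool from outside, world axes, zero at the start.
- current_moment(): the same for the moment, N m.
- current_width(): finger opening in mm.
- current_finger_force(): force on a finger pad.
Only numpy, scipy, OpenCV 4.12 (cv2) and the standard library are available. Lean on these libraries where they do the work, as an engineer would, in place of code of your own. Each camera call takes 0.05 s, during which the arm holds its last target. There are 200 camera calls.

## Task

A sensor housing sits behind a stop in the bench fixture. Roll a fingertip along the rim of the big knurled clamp wheel to loosen it two full turns counter-clockwise seen from above (within an eighth of a turn, and never much beyond), then push the stop slide away from the housing, all the way to its end. Do not lift anything, leave the housings and the other things on the bench where they stand, and draw back clear.

Things in the scene. Friction and masses are not known exactly. Their poses are not given: they have to be found in the camera images.
- fixture: Fixture fixed to the bench: aluminium base plate 170 x 340 x 15 mm (own x, y, z). Origin: centre of the plate's underside, on the bench. z up; y runs from the clamp wheel (axis at x 0, y -85 mm) to the end stop (y +154 to +166, 49 mm high). Anvil block 40 x 16 mm, 45 mm over the bench, at (45, 32) mm, the clamped housing beside it at (45, 53). Nothing within 60 mm of the plate is over 80 mm.
- wheel (a joint): Turn of the clamp wheel in rad: 0 = tight (always so at the start), growing counter-clockwise seen from above = loosening; 6.283 is one turn, 12.566 two. It stops at 0, stays where it is left (friction 0.06 N m, about 1.3 N along the rim) and rises 2 mm a turn..
- wheel_axis (a point): On the wheel's vertical axis, in its top face; turns with it. The wheel is a steel disc 92 mm across its 36 fine upright ribs, too wide to grasp; rim from 44 to 64 mm over the bench when tight, 4 mm higher after two turns. A pale line engraved on its top points to fixture +y when tight and turns with it. Nothing else above 40 mm within 85 mm of the axis; under it a bridge 56 x 50 mm, 40 high.
- slide (a joint): Travel of the stop slide in m along the fixture's +y, away from wheel and housing: starts at 0 to 0.012, ends against its stop at 0.060. It is not to be forced back before the wheel is loosened, though nothing would hold it: it moves against about 2 N of friction (plus 8 N per m/s) and stays where it is left.
- stop_face (a point): Point to push, on the flat face of the stop that looks to fixture -y, 45 mm over the bench, 25 mm to the -x side of the slide's middle. Moves with the slide. The stop is a bar 16 mm thick (y), from 32 mm to -x to 93 mm to +x of this point, 28 to 62 mm over the bench. Before it nothing within 20 mm of its line is over 26 mm high up to the wheel (axis 154 mm off).
- housing: The clamped sensor housing, a loose stepped steel cylinder 24 mm in diameter and 42 mm high, standing on the plate between the anvil and the stop; origin at the centre of its underside, z up. Not to be moved.
- spare_housing: A second housing of the same shape standing free on the plate's -x side near fixture (-70, 20) mm; origin at the centre of its underside. Not to be moved.
- screwdriver: Screwdriver lying on the bench along the plate's +x side, 15 mm or more off it, 26 mm thick. Not to be moved.
- cup: Black plastic cup, 64 mm in diameter and 75 mm high, upright; origin at the centre of its underside. Not to be moved.
- jar: Closed jar, 56 mm in diameter and 70 mm high, upright; origin at the centre of its underside. Not to be moved.
- parts_bin: Open black bin 130 x 100 x 50 mm on the right; origin at the centre of its underside. Not to be moved.
- reel: Grey reel 70 mm in diameter and 25 mm high, lying flat on the left; origin at the centre of its underside. Not to be moved.

How it is judged:
By the outcome, as a careful person would: the job done as asked, in the order asked, and still so for the second after the job is handed in, with the robot touching nothing.
It also fails if it takes over 67 s, if anything falls off the work surface, if the arm or the gripper's body presses on something with over 40 N, if the wrist force passes 120 N, or if a joint passes its speed limit or range.

## Working session

There is one attempt and no reset: what is moved stays moved. The work goes in short steps, each a Python script; the robot and the scene stay as the last script left them, time stands still between calls to the robot, and variables do not carry over. Pictures are saved under pics/ and viewed, at most 10 in all, crops included, and the job is handed in when it is done.

```bash
ls; mkdir -p pics; cat > h.py <<'E'
import numpy as np, cv2
from plant import *
def pix_ray(name, px, pose=None):
    c=get_calibration(name)
    K=np.array([[c['fx'],0,c['cx']],[0,c['fy'],c['cy']],[0,0,1.]])
    u=cv2.undistortPoints(np.array([[px]],float),K,np.array(c['distortion'],float))[0,0]
    d=np.array([u[0],-u[1],-1.])
    T=np.linalg.inv(np.array(c['view']))
    d=T[:3,:3]@d
    return T[:3,3], d/np.linalg.norm(d)
def on_plane(name,px,z):
    o,d=pix_ray(name,px); return o+d*(z-o[2])/d[2]
def tri(a,b):
    (o1,d1),(o2,d2)=a,b
    s=np.linalg.lstsq(np.c_[d1,-d2],o2-o1,rcond=None)[0]
    p,q=o1+s[0]*d1,o2+s[1]*d2
    return (p+q)/2,np.linalg.norm(p-q)
def proj(name,p):
    c=get_calibration(name); q=np.array(c['view'])@np.r_[p,1]
    K=np.array([[c['fx'],0,c['cx']],[0,c['fy'],c['cy']],[0,0,1.]])
    return cv2.projectPoints(np.array([[q[0],-q[1],-q[2]]]),np.zeros(3),np.zeros(3),K,np.array(c['distortion'],float))[0].ravel()
E
python3 - <<'E'
from h import *
print(current_t(), current_eef_rot())
for n in ('side','top'):
    im=camera(n); cv2.imwrite(f'pics/{n}0.png',im[:,:,::-1])
    for t in ('fixture','wheel','wheel_axis','slide','stop_face','housing','spare_housing','screwdriver','cup','jar','parts_bin','reel'):
        r=find_in(n,t); print(n,t,[(np.round(d['point'],1).tolist(),round(d['conf'],2)) for d in r[:3]])
print(get_calibration('top')['view'],get_calibration('side')['view'],current_t())
E
```

```text
pics
plant.py
0.0 [-1.82822902e-01  9.83145464e-01  8.48752210e-04 -2.49462844e-04]
side fixture [([321.9, 212.1], 0.78)]
side wheel [([333.0, 185.3], 0.94), ([323.4, 146.1], 0.17)]
side wheel_axis [([329.7, 186.8], 0.82)]
side slide [([313.4, 209.2], 0.86)]
side stop_face [([316.6, 212.4], 0.88), ([340.4, 212.7], 0.46)]
side housing []
side spare_housing [([339.7, 213.7], 0.39)]
side screwdriver [([282.7, 200.3], 0.68)]
side cup [([301.4, 170.3], 0.78)]
side jar [([323.4, 147.2], 0.48)]
side parts_bin []
side reel [([257.6, 289.3], 0.76)]
top fixture [([312.7, 200.7], 0.72)]
top wheel [([335.2, 203.8], 0.8)]
top wheel_axis [([335.3, 209.8], 0.94)]
top slide [([294.8, 196.8], 0.73)]
top stop_face [([294.5, 197.3], 0.86)]
top housing []
top spare_housing [([293.8, 219.0], 0.63)]
top screwdriver [([320.0, 159.7], 0.83)]
top cup [([376.3, 170.0], 0.7)]
top jar [([447.6, 183.3], 0.53), ([295.1, 197.0], 0.33)]
top parts_bin [([441.6, 294.1], 0.69)]
top reel [([187.0, 165.4], 0.87), ([333.3, 205.6], 0.58)]
[[ 8.98606898e-04 -9.99899922e-01  1.41187277e-02  1.00237514e+01]
 [ 9.91670315e-01  2.70951264e-03  1.28773622e-01 -5.42349030e+02]
 [-1.28798989e-01  1.38854063e-02  9.91573505e-01 -1.51484862e+03]
 [ 0.00000000e+00  0.00000000e+00  0.00000000e+00  1.00000000e+00]] [[-9.92523311e-01 -1.20840870e-01  1.71744304e-02  5.37052691e+02]
 [ 7.63196622e-02 -5.04628789e-01  8.59956449e-01 -6.53425334e+01]
 [-9.52511730e-02  8.54837569e-01  5.10078371e-01 -1.22489622e+03]
 [ 0.00000000e+00  0.00000000e+00  0.00000000e+00  1.00000000e+00]] 1.3
```

```bash
python3 - <<'E'
import cv2,numpy as np
a=cv2.imread('pics/top0.png')[110:310,160:480];b=cv2.imread('pics/side0.png')[110:310,180:460]
cv2.imwrite('pics/c_top.png',cv2.resize(a,None,fx=2.5,fy=2.5,interpolation=cv2.INTER_CUBIC))
cv2.imwrite('pics/c_side.png',cv2.resize(b,None,fx=2.8,fy=2.8,interpolation=cv2.INTER_CUBIC))
E
python3 - <<'E'
from h import *
print('wheel axis',on_plane('top',[335.3,209.8],64),on_plane('side',[329.7,186.8],64),tri(pix_ray('top',[335.3,209.8]),pix_ray('side',[329.7,186.8])))
print('wheel',on_plane('top',[335.2,203.8],58),tri(pix_ray('top',[335.2,203.8]),pix_ray('side',[333,185.3])))
print('fix',on_plane('top',[312.7,200.7],15),'slide',on_plane('top',[294.8,196.8],45))
for t,p,z in (('screw',[320,159.7],20),('cup',[376.3,170],40),('jar',[447.6,183.3],40),('bin',[441.6,294],20),('reel',[187,165.4],15),('spare',[293.8,219],35)): print(t,on_plane('top',p,z).round())
E
```

```text
wheel axis [497.27748732 -44.63309495  64.        ] [514.93275599 -11.01935651  64.        ] (array([508.64164905, -45.43009403,  44.03429026]), np.float64(18.545742336777312))
wheel [515.87828238 -44.70961233  58.        ] (array([511.74495329, -45.04377704,  52.16278898]), np.float64(9.540776060956183))
fix [530.19723029  22.13733113  15.        ] slide [538.26876092  76.25029531  45.        ]
screw [657.  -0.  20.]
cup [ 622. -172.   40.]
jar [ 582. -390.   40.]
bin [ 247. -367.   20.]
reel [639. 412.  15.]
spare [472.  79.  35.]
```

View pics/c_top.png

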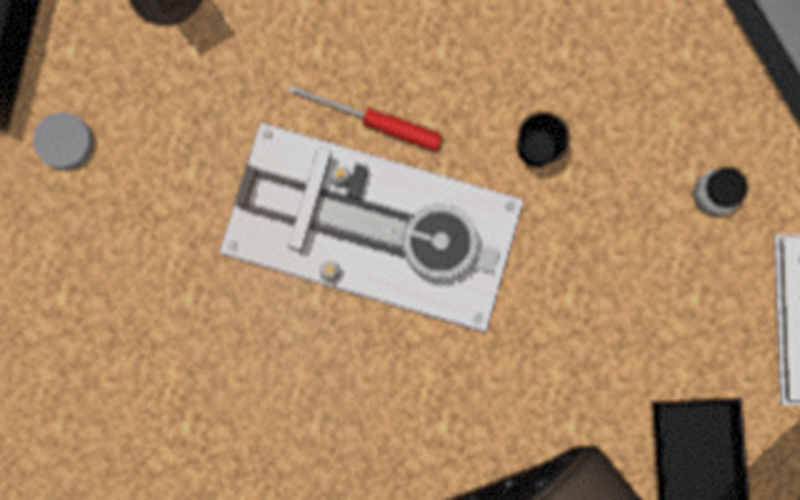

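View pics/c_side.png

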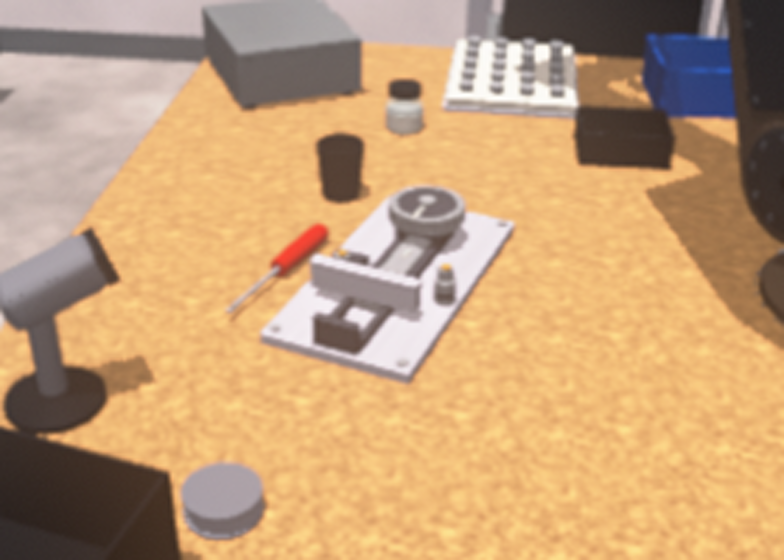

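The top picture shows the plate with its wheel hub near full-frame (336, 206), the engraved line pointing left to fixture +y, the stop bar near (284, 190) and the spare housing near (292, 218). The fixture is yawed about -16°. The side picture agrees. Next I'll measure closely with the wrist camera from two places.

```bash
cat >> h.py <<'E'
from scipy.spatial.transform import Rotation as Ro
def quat(psi):  # tool down, tool x at world angle psi
    x=np.array([np.cos(psi),np.sin(psi),0]); z=np.array([0,0,-1.]); y=np.cross(z,x)
    return Ro.from_matrix(np.c_[x,y,z]).as_quat()
def wpose():
    T=np.eye(4); T[:3,:3]=Ro.from_quat(current_eef_rot()).as_matrix(); T[:3,3]=current_tcp_pos(); return T
def wray(px,T):
    c=get_calibration('wrist')
    K=np.array([[c['fx'],0,c['cx']],[0,c['fy'],c['cy']],[0,0,1.]])
    u=cv2.undistortPoints(np.array([[px]],float),K,np.array(c['distortion'],float))[0,0]
    M=T@np.array(c['T_tool_cam']); d=M[:3,:3]@np.array([u[0],-u[1],-1.])
    return M[:3,3],d/np.linalg.norm(d)
E
python3 - <<'E'
from h import *
c=get_calibration('wrist'); print(c)
psi=np.radians(-106)
for i,(x,y) in enumerate([(560,-20),(500,40)]):
    move_ptp([x,y,330],quat(psi)); T=wpose(); im=camera('wrist')
    np.save(f'T{i}.npy',T); cv2.imwrite(f'pics/w{i}.png',im[:,:,::-1])
    print(current_tcp_pos(),current_joint_pos(),current_t())
    for t in ('wheel','wheel_axis','slide','stop_face','housing','spare_housing'):
        r=find_in('wrist',t); print(t,[(np.round(d['point'],1).tolist(),round(d['conf'],2)) for d in r[:3]])
E
```

```text
{'fx': 299.78435074367576, 'fy': 299.78435074367576, 'cx': 315.07897988051127, 'cy': 197.16500911977226, 'distortion': array([-0.02459908,  0.        ,  0.        ,  0.        ,  0.        ]), 'T_tool_cam': array([[ 1.64574561e-05,  9.69571230e-01,  2.44809376e-01,
         6.53304926e+01],
       [ 9.99999511e-01,  2.26111813e-04, -9.62744813e-04,
         7.58843751e-01],
       [-9.88803964e-04,  2.44809272e-01, -9.69570752e-01,
        -1.58493605e+02],
       [ 0.00000000e+00,  0.00000000e+00,  0.00000000e+00,
         1.00000000e+00]])}
[559.99830769 -20.69903928 329.82397373] [ 3.12420183e-01  1.19190313e-01 -7.23953677e-02  5.27149555e-05
 -1.37954618e+00 -5.92877107e-01] 3.8167
wheel [([343.3, 142.6], 0.83)]
wheel_axis [([343.4, 143.0], 0.77)]
slide [([339.3, 204.8], 0.74)]
stop_face [([342.8, 202.8], 0.7)]
housing [([313.3, 230.8], 0.77)]
spare_housing [([382.2, 217.5], 0.54)]
[500.09462014  40.25185603 330.42482228] [ 4.72759027e-01  1.46278177e-02 -1.84946786e-01  2.11768782e-04
 -1.37025742e+00 -7.50971516e-01] 4.6
wheel [([288.9, 109.0], 0.75), ([264.2, 205.2], 0.31)]
wheel_axis [([289.6, 108.7], 0.68)]
slide [([296.3, 203.3], 0.32)]
stop_face [([293.7, 206.6], 0.55)]
housing [([266.4, 205.1], 0.59)]
spare_housing [([336.5, 193.1], 0.61)]
```

View pics/w0.png

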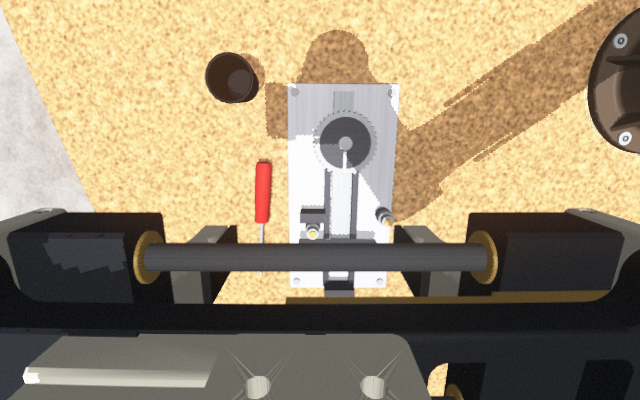

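View pics/w1.png

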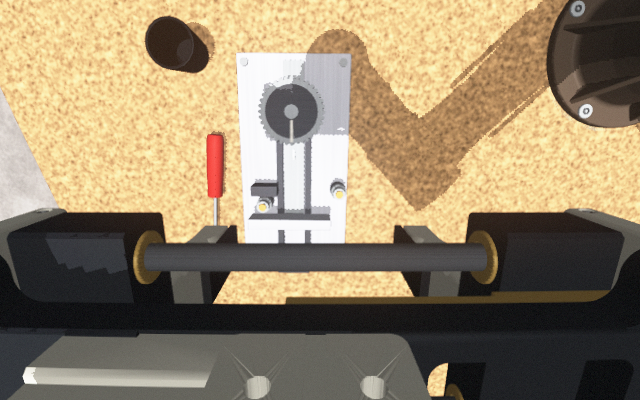

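Wrist view 0 has the hub at about (345, 143) and the line end at (345, 168). Wrist view 1 has the hub at (291, 111) and the line end at (291, 138), and it shows the stop bar's -y edge between (249, 214) and (330, 214).

```bash
python3 - <<'E'
from h import *
T=[np.load(f'T{i}.npy') for i in (0,1)]
hub=[]
for i,c0 in enumerate([(345,143),(291,111)]):
    im=cv2.imread(f'pics/w{i}.png'); g=cv2.cvtColor(im,cv2.COLOR_BGR2GRAY)
    m=(g<110).astype(np.uint8); mm=np.zeros_like(m); cv2.circle(mm,c0,29,1,-1); m&=mm
    pts=cv2.findNonZero(m); (c,r)=cv2.minEnclosingCircle(pts); e=cv2.fitEllipse(cv2.convexHull(pts)); print(c,r,e); hub.append(e[0])
r=[wray(hub[i],T[i]) for i in (0,1)]
P,gap=tri(*r); print('axis',P,gap,[ (o+d*(64-o[2])/d[2]).round(1) for o,d in r])
def pl(px,i,z): o,d=wray(px,T[i]); return o+d*(z-o[2])/d[2]
c=[pl((288,84),0,15),pl((399,84),0,15),pl((237,54),1,15),pl((350.5,54),1,15),pl((289,288),0,15),pl((387,289),0,15)]
print(np.round(c,1)); 
for a,b in ((0,1),(2,3),(0,4),(1,5)): d=c[b]-c[a]; print(np.linalg.norm(d),np.degrees(np.arctan2(d[1],d[0])))
d=[pl((249,213.5),1,62),pl((330,213.5),1,62)]; print('bar top -y edge',d,np.linalg.norm(d[1]-d[0]))
for j,n,z in ((0,'cup',75),(1,'cup',75)): pass
print('line',pl((345,168),0,64)-pl(hub[0],0,64))
print('spare',tri(wray((382.2,217.5),T[0]),wray((336.5,193.1),T[1])))
# top camera check
for n in ('top','side'): print(n,proj(n,P))
E
python3 - <<'E'
import cv2
im=cv2.imread('pics/w1.png')[50:260,220:370]
cv2.imwrite('pics/w1c.png',cv2.resize(im,None,fx=2.8,fy=2.8,interpolation=cv2.INTER_CUBIC))
E
```

```text
(345.125, 142.13392639160156) 25.46291732788086 ((344.9629211425781, 142.12905883789062), (50.155662536621094, 50.91706848144531), 28.00444793701172)
(291.1516418457031, 110.79044342041016) 26.85422706604004 ((290.9642639160156, 110.68212127685547), (51.625938415527344, 53.77127456665039), 168.90997314453125)
axis [509.40711579 -44.19941217  64.84706742] 0.4146488027395685 [array([509.2, -44.3,  64. ]), array([509.6, -44.1,  64. ])]
[[ 565.3 -146.2   15. ]
 [ 405.9 -100.6   15. ]
 [ 565.6 -145.4   15. ]
 [ 405.8  -99.6   15. ]
 [ 664.8  178.7   15. ]
 [ 498.6  228.9   15. ]]
165.79802074347631 164.03585612521928
166.23799482812794 164.00900490597363
339.83519711419785 72.97394720038831
342.3046165537788 74.28476607861212
bar top -y edge [array([613.21032463,  79.87615084,  62.        ]), array([496.906096  , 112.88894631,  62.        ])] 120.89879346503997
line [ 9.18949499 35.23168427  0.        ]
spare (array([478.77541461,  94.72107707,  21.63855524]), np.float64(1.8304455044769465))
top [335.1530694  205.70398379]
side [332.38360533 181.87883979]
```

View pics/w1c.png

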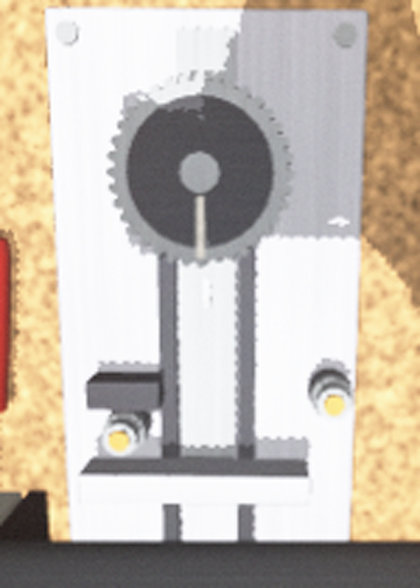

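```bash
cat >> h.py <<'E'
AX=np.array([509.4,-44.2]); YF=np.radians(74.0); Z=52.
def rp(phi,r,z=Z): return [AX[0]+r*np.cos(phi),AX[1]+r*np.sin(phi),z]
def frt(phi):
    f=np.array(current_contact_force()); return f[0]*np.cos(phi)+f[1]*np.sin(phi), -f[0]*np.sin(phi)+f[1]*np.cos(phi), f[2]
def approach(phi):
    q=quat(phi-np.pi); move_ptp(rp(phi,75,110),q); line_to(rp(phi,75),200); line_to(rp(phi,59),80)
    f0=frt(phi)[0]; r=59
    while r>50:
        r-=0.5; line_to(rp(phi,r),30)
        if frt(phi)[0]-f0>5: return r
    raise SystemExit('no contact')
def stroke(phi,dphi,r,step=8,Ft=12,gain=0.04,v=70,log=4):
    n=int(round(abs(np.degrees(dphi))/step)); out=[]
    for k in range(n):
        phi+=dphi/n; line_to(rp(phi,r),v,quat(phi-np.pi)); F=frt(phi)
        if k%log==log-1: out.append((round(np.degrees(phi)),round(r,2),*np.round(F,1)))
        if max(abs(F[0]),abs(F[1]))>50: print('force!',F); break
        r-=np.clip(gain*(Ft-F[0]),-.3,.4)
    print(out); return phi,r
def off(phi,r): line_to(rp(phi,r+18),120); line_to(rp(phi,75,110),200)
E
python3 - <<'E'
from h import *
def pl(px,z): o,d=wray(px,np.load('T1.npy')); return o+d*(z-o[2])/d[2]
a,b=pl((248.6,219.6),62)[:2],pl((330.7,219.6),62)[:2]
R=np.array([[np.sin(YF),-np.cos(YF)],[np.cos(YF),np.sin(YF)]])
print('bar ends in fixture frame from axis',R@(a-AX),R@(b-AX))
move_gripper(0,60); print(current_width(),current_t())
phi=np.radians(-10); r=approach(phi); print('contact r',r,frt(phi),current_t())
phi,r=stroke(phi,np.radians(64),r,log=1); print(current_t(),current_joint_pos()); off(phi,r)
print(current_t()); np.save('T2.npy',wpose()); im=camera('wrist'); cv2.imwrite('pics/w2.png',im[:,:,::-1])
im=camera('top'); cv2.imwrite('pics/t2.png',cv2.resize(im[150:260,270:400,::-1],None,fx=4,fy=4))
E
```

```text
bar ends in fixture frame from axis [ 66.69854905 157.46769178] [-56.49653915 157.12294124]
0.26193155225983666 6.325
contact r 55.5 (np.float64(6.808476031652135), np.float64(-3.1521721800363496), np.float64(-1.382481717501338)) 9.9917
[(-2, 55.5, np.float64(5.5), np.float64(-1.4), np.float64(-2.0)), (6, np.float64(55.24), np.float64(5.5), np.float64(-1.3), np.float64(-2.4)), (14, np.float64(54.98), np.float64(5.6), np.float64(-1.5), np.float64(-2.0)), (22, np.float64(54.73), np.float64(5.7), np.float64(-0.7), np.float64(-1.4)), (30, np.float64(54.48), np.float64(6.2), np.float64(0.4), np.float64(-1.6)), (38, np.float64(54.24), np.float64(6.3), np.float64(-0.6), np.float64(-1.9)), (46, np.float64(54.02), np.float64(7.3), np.float64(-1.4), np.float64(-1.9)), (54, np.float64(53.83), np.float64(7.1), np.float64(-0.6), np.float64(-1.3))]
12.325 [ 3.62558448e-01  3.21194890e-01 -4.98504951e-01 -7.18370331e-04
 -7.47056320e-01 -9.88873700e-01]
13.0667
```

View pics/w2.png

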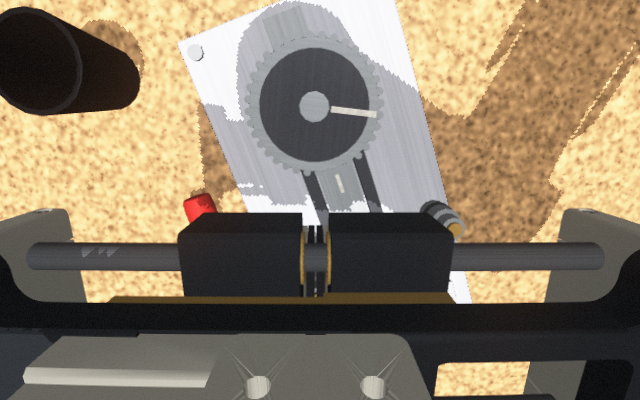

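The engraved line now points from the hub at (314, 106) to (376, 114), so the wheel is following the finger. I'll compute its angle and carry on with the long strokes.

```bash
cat >> h.py <<'E'
def wproj(p,T):
    c=get_calibration('wrist'); q=np.linalg.inv(T@np.array(c['T_tool_cam']))@np.r_[p,1]
    K=np.array([[c['fx'],0,c['cx']],[0,c['fy'],c['cy']],[0,0,1.]])
    return cv2.projectPoints(np.array([[q[0],-q[1],-q[2]]]),np.zeros(3),np.zeros(3),K,np.array(c['distortion'],float))[0].ravel()
def line_angle(im,T,z=64.5):   # wheel line in deg CCW from fixture +y, with contrast; im RGB
    g=cv2.cvtColor(im,cv2.COLOR_RGB2GRAY); a=np.radians(np.arange(0,360,1)); s=[]
    for t in a:
        v=[]
        for rr in (14,18,22,26):
            u=wproj([AX[0]+rr*np.cos(YF+t),AX[1]+rr*np.sin(YF+t),z],T)
            if not(0<=u[0]<639 and 0<=u[1]<399): v=[0]; break
            v.append(cv2.getRectSubPix(g,(1,1),(float(u[0]),float(u[1])))[0,0])
        s.append(min(v))
    s=np.array(s,float); k=s.argmax(); w=np.arange(k-8,k+9); ww=np.clip(s[w%360]-np.median(s),0,None)
    return (w*ww).sum()/max(ww.sum(),1e-6)%360, s[k]-np.median(s)
E
python3 - <<'E'
from h import *
for i in (1,2): print(line_angle(cv2.imread(f'pics/w{i}.png')[:,:,::-1].copy(),np.load(f'T{i}.npy')))
phi=np.radians(54); 
# continue from here at the present angle
line_to(rp(phi,72),250); line_to(rp(phi,53.4),120); print(frt(phi))
phi,r=stroke(phi,np.radians(200),53.4,step=8,gain=0.06,v=75); off(phi,r); print(current_t(),current_joint_pos()[5])
T=wpose(); im=camera('wrist'); np.save('T3.npy',T); cv2.imwrite('pics/w3.png',im[:,:,::-1]); print(line_angle(im,T))
E
```

```text
(np.float64(359.9368258859784), np.float64(130.0))
(np.float64(62.37686860739575), np.float64(142.0))
(np.float64(5.487432764063151), np.float64(-1.1473574992397646), np.float64(-3.241770718284334))
[(86, np.float64(52.63), np.float64(11.5), np.float64(0.1), np.float64(0.0)), (118, np.float64(53.17), np.float64(16.8), np.float64(0.2), np.float64(6.5)), (150, np.float64(53.79), np.float64(9.9), np.float64(-2.3), np.float64(5.6)), (182, np.float64(53.11), np.float64(8.2), np.float64(-1.3), np.float64(5.6)), (214, np.float64(52.2), np.float64(9.3), np.float64(-0.9), np.float64(6.6)), (246, np.float64(52.13), np.float64(15.4), np.float64(0.7), np.float64(4.5))]
21.8917 2.703962792303314
(np.float64(262.7675953079179), np.float64(140.0))
```

```bash
cat >> h.py <<'E'
def quick(phi):
    q=quat(phi-np.pi); move_ptp(rp(phi,75,110),q); line_to(rp(phi,72),250); line_to(rp(phi,56.5),150); line_to(rp(phi,54.8),50); print('touch',np.round(frt(phi),1))
E
python3 - <<'E'
from h import *
phi=np.radians(-10); quick(phi); print(current_t())
phi,r=stroke(phi,np.radians(264),54.8,step=8,gain=0.06,v=85); off(phi,r); print(current_t())
T=wpose(); im=camera('wrist'); np.save('T4.npy',T); cv2.imwrite('pics/w4.png',im[:,:,::-1]); print(line_angle(im,T,67))
E
```

```text
touch [ 5.3 -0.2  4.4]
26.7
[(22, np.float64(53.65), np.float64(6.3), np.float64(-0.2), np.float64(4.4)), (54, np.float64(52.52), np.float64(9.9), np.float64(-1.3), np.float64(4.3)), (86, np.float64(52.21), np.float64(14.2), np.float64(0.0), np.float64(7.3)), (118, np.float64(53.12), np.float64(17.5), np.float64(-2.1), np.float64(13.0)), (150, np.float64(53.5), np.float64(8.0), np.float64(-1.9), np.float64(4.4)), (182, np.float64(52.17), np.float64(5.8), np.float64(-1.5), np.float64(4.7)), (214, np.float64(50.93), np.float64(9.1), np.float64(0.3), np.float64(5.5)), (246, np.float64(51.07), np.float64(18.2), np.float64(2.1), np.float64(6.4))]
37.0667
(np.float64(157.88522130532633), np.float64(139.0))
```

```bash
python3 - <<'E'
from h import *
phi=np.radians(51); quick(phi); print(current_t())
phi,r=stroke(phi,np.radians(203),54.2,step=8.5,gain=0.06,v=100); off(phi,r); print(current_t())
T=wpose(); im=camera('wrist'); np.save('T5.npy',T); cv2.imwrite('pics/w5.png',im[:,:,::-1]); a=line_angle(im,T,68); print(a)
E
```

```text
touch [ 3.9 -0.7  2.6]
41.1417
[(85, np.float64(53.36), np.float64(11.5), np.float64(-0.2), np.float64(5.5)), (119, np.float64(53.66), np.float64(14.1), np.float64(-0.4), np.float64(9.4)), (152, np.float64(53.49), np.float64(6.6), np.float64(-1.4), np.float64(2.3)), (186, np.float64(52.1), np.float64(8.0), np.float64(0.4), np.float64(2.7)), (220, np.float64(51.16), np.float64(11.9), np.float64(0.9), np.float64(6.9)), (254, np.float64(51.74), np.float64(18.6), np.float64(1.8), np.float64(6.0))]
49.0833
(np.float64(356.2440775305097), np.float64(140.0))
```

```bash
python3 - <<'E'
from h import *
ex=np.array([np.sin(YF),-np.cos(YF)]); ey=np.array([np.cos(YF),np.sin(YF)])
P=lambda y,z: [*(AX-25*ex+y*ey),z]
f=lambda: -float(np.array(current_contact_force())[:2]@ey)
line_to(P(134,110),220,quat(YF)); line_to(P(134,40),150); f0=f(); print(current_t(),f0)
line_to(P(199,40),60); print('at199',f()-f0,current_t())
y=199
while y<212:
    y+=1; line_to(P(y,40),40); F=f()-f0
    if F>12: break
print('end',y,F,current_tcp_pos(),current_t())
line_to(P(y-25,40),150); line_to(P(y-25,200),220)
line_to(P(100,330),250) if current_t()<60 else None
T=wpose(); im=camera('wrist'); cv2.imwrite('pics/w6.png',im[:,:,::-1])
im=camera('side'); cv2.imwrite('pics/s6.png',cv2.resize(im[110:310,180:460,::-1],None,fx=2.8,fy=2.8)); print(current_t())
E
```

```text
50.8583 -0.699067062122134
at199 0.7495151241493694 52.0917
end 206 14.15097915326926 [541.10910518 157.8953086   39.93945084] 53.8417
55.9
```

View pics/s6.png

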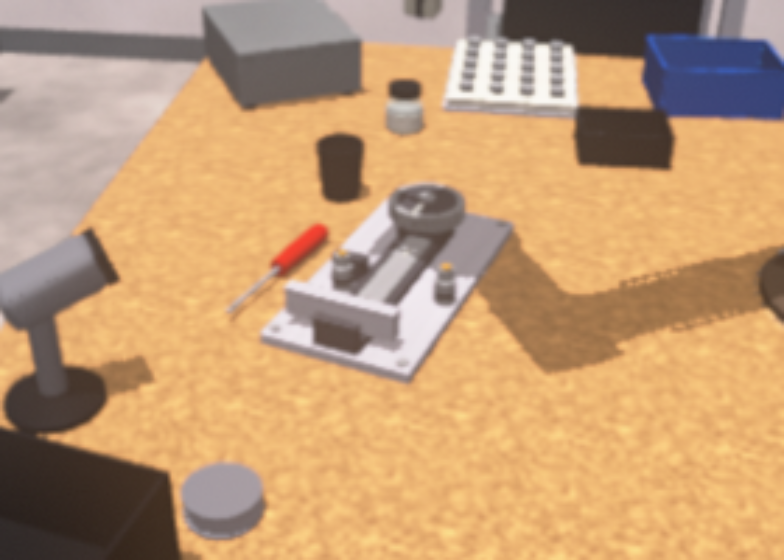

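View pics/w6.png

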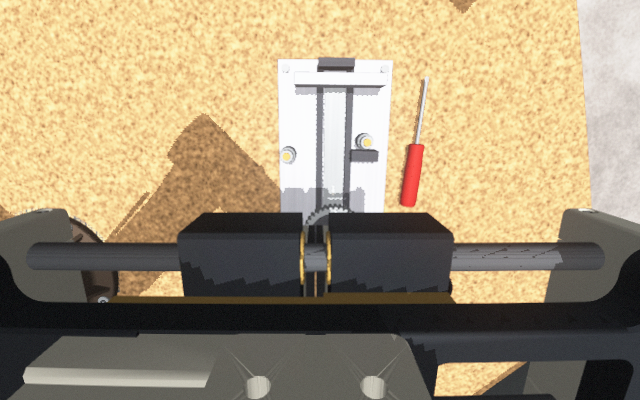

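The side view shows the stop bar against the end stop near (342, 312), with both housings upright at (343, 268) and (445, 283). The wrist view agrees: the bar is by the end stop at (343, 80) and the housings and screwdriver are where they were. The arm is clear, so I'm handing in.

```bash
python3 -c "
from plant import *
print(close_job(),current_t())"
```

```text
the job is handed in; nothing more can be done
the job is handed in; nothing more can be done
```

The wheel is loosened about 716° counter-clockwise (two turns is 720°), and the slide was then pushed to its end stop. The housings stayed where they stood, the arm drew back clear, and the job was handed in at about 56 s of the 67 s allowed.

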